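Open the rice container braced against the ledge

ROBOT

A 6-joint arm with a two-finger parallel gripper is mounted at the origin on the work surface. World frame = base frame: x ahead of the robot, y to its left, z up, the work surface at z = 0. Lengths are in mm, angles in rad, forces in N, time in s.
With the tool pointing down it reaches from about 350 to 975 mm from the base axis. Payload 7.1 kg.
Tool frame: the origin (TCP) lies on the front face of the gripper's body, between the roots of the fingers; the fingertips stand 80 mm ahead of it and the grasp point (between the pads) lies 61 mm ahead of it (env.tips_ahead is the distance from the TCP to the fingertips, in mm); z points along the fingers, y is the direction in which the jaws open and shut (so a half turn about z gives the same grasp; the last joint's range is limited). The gripper opens to 88 mm and grips with 3 to 60 N. Pads are 20 mm wide; open, the fingers measure 115 mm over their backs; the gripper's body (75 mm by 178 mm) begins 61 mm behind the grasp point.
Start: joints at [1.084, 0.423, 1.63, -0, 1.089, -0.019], TCP at [281.795, 557.85, 302.675] pointing down, gripper open.
Joint ranges: [-3, 3], [-0.9, 2.11], [0.09, 2.58], [-1.31, 4.45], [0.11, 2.69], [-2.54, 2.54]. Speed limits (rad/s): [2.39, 2.39, 3.01, 3.14, 3.14, 3.14].

INTERFACE

Orientations are given as a unit quaternion [x, y, z, w].
In Python, from station import env, set_gripper, viewer, workorder gives the robot as it stands. Calls block until the motion is done:
- env.reach(position, orientation): joint-space move of the TCP to a pose.
- env.move_l(position, rot=None, rate=150, f_stop=None): straight line of the TCP; rot=None keeps the orientation; rate is the mean speed in mm/s. With f_stop (N) it stops when the force on the tool has changed by that much, and returns True; else False.
- env.move_joints(angles): joint-space move.
- set_gripper(opening): finger opening in mm; the grip force is fixed at half the most; returns when the fingers have stopped.
- env.hold(seconds).
- env.ik(position, orientation): joint angles nearest the present ones, or None.
- env.read_state(): the state.
- viewer.camera(name): name is "side" or "top"; returns the picture (384x512x3 uint8, blue, green, red); there is no depth.
- viewer.camera_params(name): a dict with "fx", "fy", "cx", "cy" (pixels), "pose" (4x4, takes a point from camera to world coordinates). Camera axes: x right, y up, looking along -z (the intrinsics and any distortion apply to the point x, -y, -z); pixel columns grow to the right and rows downward; lengths in mm; the calibration is good to about 2 mm. A picture is of the moment at which its call begins. camera_params takes no time and is no camera call.
A pose or a line that the arm cannot do raises env.IKError and nothing moves.
- workorder.sign_off(): hands the job in, once; it reports no verdict.
The state is a dict: "time_s": time; "qpos": joint angles; "dq": joint speeds; "tau": joint torques, N m; "tool_pos": TCP position; "orientation": TCP orientation; "force": force on the tool from outside, world axes, zero at the start; "wrist_torque": the same for the moment, N m; "width": finger opening in mm.
Only numpy, scipy, OpenCV 4.12 (cv2) and the standard library are available. Lean on these libraries where they do the work, as an engineer would, in place of code of your own. Each camera call takes 0.05 s, during which the arm holds its last target.

TASK

Open the rice container so that it can be refilled: slide it back until its back stands flat against the tiled ledge, then, with the ledge taking the push, press the button on its front so that the hatch springs open. Keep the container standing on the counter and against the ledge, do not let the hatch open before it is there, leave the hatch open, and leave the other things where they stand.

Things in the scene. Friction and masses are not known exactly. Their poses are not given: they have to be found in the camera images.
- container: Empty rice container: loose stainless box with grey lid, 200 mm deep (own x), 190 wide (y), 160 high (z), on short feet; 0.55 to 0.85 kg, smooth, slides under a level push of 1.5 to 4 N. Origin: centre of its underside, z up. Flat front face with the button: 100 mm from the origin towards own -x; flat back face: 100 mm towards +x, turned to the ledge.
- button_face (a point): Centre of the outer face of the container's press button: a steel rectangle 44 mm wide (container's y), 18 mm high, standing 10 mm out from the middle of the front face, its centre 143 mm above the counter (17 mm below the container's top). It is pressed straight into the front face, along the container's +x.
- button (a joint): Travel of the press button: 0 out (at rest), 0.008 m fully in. Its spring takes 5 N to start, 10 N fully in; the catch lets the hatch go at about 5 mm (8 N). That is more than the container's friction on the counter: pressed while standing free, the container slides away. The button springs out again when let go.
- hatch (a joint): Angle of the small steel hatch in the top: 0 shut and caught (may read up to 0.03), 1.4 rad fully open. Plate 119 mm long (container's x), 138 wide; hinge at its rear edge, 44 mm behind the container's middle; front edge 24 mm behind the front face. Once released by the button its own spring throws it up and holds it open; it cannot be lifted while caught.
- hatch_edge (a point): Middle of the hatch's free front edge, at the top surface, 160 mm above the counter when shut.
- ledge: Fixed tiled ledge (boxing over pipes) with a wooden top, at the right-hand end of the counter: 560 mm long (own y), 205 high, 360 deep. Origin: at counter height on its flat upright front face, mid-length; the face is the plane x = 0 of this frame and looks to its own -x, roughly the world's +y, where the container stands.
- back_corner_a (a point): Point on the left-hand upright edge (container's +y) of the container's back face, 100 mm above the counter. The back is flat against the ledge when this point and back_corner_b both lie at x = 0 in the ledge's frame. The container starts up to 12 degrees askew; with one edge touching, a push on the middle of the front may not turn it flat, a push on the lagging side does.
- back_corner_b (a point): Point on the other upright edge (container's -y) of the container's back face, 100 mm above the counter.
- mortar: Grey granite mortar, an open bowl 144 mm across and 95 mm high. Bystander; origin: centre of its underside.
- pestle: Stubby grey stone pestle standing on its thick end, 50 mm across, 112 mm high. Bystander; origin: centre of its underside.
- jug: Blue plastic jug, 112 mm across, 150 mm high, handle towards its own +y. Bystander; origin: centre of its underside.
- jar: Empty open glass jar, 86 mm across, 125 mm high. Bystander; origin: centre of its underside.
- bowl: Thin steel bowl, 150 mm across, 55 mm high. Bystander; origin: centre of its underside.
- measure: Plain metal measuring cup, 66 mm across, 60 mm high. Bystander; origin: centre of its underside.
- tin: Closed steel tin, 68 mm across, 85 mm high, standing by the ledge on the robot's side of the container. Bystander; origin: centre of its underside.

How it is judged (in metres and radians):
On the way:
1. the button is pressed in (more than 4 mm) while the container's back stands against the ledge (both back edges within 10 mm) (value of joint button above 0.004 m and x of each of back_corner_a, back_corner_b in the frame of ledge above -0.01 m), for 0.02 s.
At the end, for the whole second after the job is handed in: The hatch stands open (more than 1.1 rad), the button is out again, and the container stands still and upright on the counter with both edges of its back within 10 mm of the ledge's face (value of joint hatch above 1.1 rad and value of joint button below 0.002 m and x of each of back_corner_a, back_corner_b in the frame of ledge above -0.01 m and angle between container's own z axis and vertical below 0.05 rad and height (world z) of container below 0.006 m and linear speed of container below 0.01 m/s); the robot touches nothing.
It fails at once if the hatch is open (more than 0.15 rad) while the container's back is not against the ledge (an edge more than 10 mm off) (value of joint hatch above 0.15 rad and not (x of each of back_corner_a, back_corner_b in the frame of ledge above -0.01 m)).
It fails at once if the container is tipped (more than 0.25 rad) or lifted off the counter (more than 30 mm) (angle between container's own z axis and vertical above 0.25 rad or height (world z) of container above 0.03 m).
It fails at once if a bystander is moved by more than 30 mm or tipped over (distance of any of mortar, pestle, jug, jar, bowl, measure, tin from where it was at the start of the episode above 0.03 m or angle between any of mortar, pestle, jug, jar, bowl, measure, tin's own z axis and vertical above 0.4 rad).
It also fails if it takes over 40 s, if anything falls off the work surface, if the arm or the gripper's body presses on something with over 40 N, if the wrist force passes 120 N, or if a joint passes its speed limit or range.

## Working session

There is one attempt and no reset: what is moved stays moved. The work goes in short steps, each a Python script; the robot and the scene stay as the last script left them, time stands still between calls to the robot, and variables do not carry over. Pictures are saved under pics/ and viewed, and the job is handed in when it is done.

```bash
mkdir -p pics; ls
python3 - <<'E'
from station import env, set_gripper, viewer, workorder
import cv2
for n in("side","top"):
    cv2.imwrite(f"pics/{n}0.png",viewer.camera(n)); print(n,{k:(v if k!='pose' else v) for k,v in viewer.camera_params(n).items()})
print(env.read_state())
E
```

```text
pics
side {'fx': 459.4389089118636, 'fy': 459.4389089118636, 'cx': 259.7254802008129, 'cy': 190.992829212243, 'pose': array([[ 9.99050817e-01,  2.16310285e-02, -3.78095760e-02,
         5.05259250e+02],
       [-4.27376767e-02,  6.54596266e-01, -7.54769647e-01,
        -8.73967496e+02],
       [ 8.42356348e-03,  7.55669125e-01,  6.54899394e-01,
         9.30711478e+02],
       [ 0.00000000e+00,  0.00000000e+00,  0.00000000e+00,
         1.00000000e+00]])}
top {'fx': 410.7731441801476, 'fy': 410.7731441801476, 'cx': 249.99198894768668, 'cy': 187.93228991906514, 'pose': array([[-2.03376660e-02,  9.97970286e-01, -6.03463900e-02,
         4.88076388e+02],
       [-9.99788634e-01, -2.04822744e-02, -1.77862989e-03,
         6.72864374e+01],
       [-3.01105110e-03,  6.02974617e-02,  9.98175911e-01,
         1.23579980e+03],
       [ 0.00000000e+00,  0.00000000e+00,  0.00000000e+00,
         1.00000000e+00]])}
{'time_s': 0.1, 'qpos': array([ 1.08401133e+00,  4.23758040e-01,  1.63060658e+00, -3.02348930e-05,
        1.08860855e+00, -1.90032843e-02]), 'dq': array([-0.00205461, -0.0019191 , -0.00149355, -0.00217165,  0.00229245,
        0.00029988]), 'tau': array([ 6.84077622e-04, -5.45610559e+01, -2.74324447e+01,  6.45228499e-02,
        1.87882979e-02, -9.30755633e-07]), 'tool_pos': array([281.61711317, 557.51621406, 301.98609178]), 'orientation': array([ 2.31757299e-01,  9.72773395e-01, -6.71651624e-04, -1.59744131e-04]), 'force': array([-0.08481623, -0.47708621,  0.43434064]), 'wrist_torque': array([ 0.01169252, -0.06524105, -0.00792743]), 'width': 87.95674586164442}
```

View pics/side0.png

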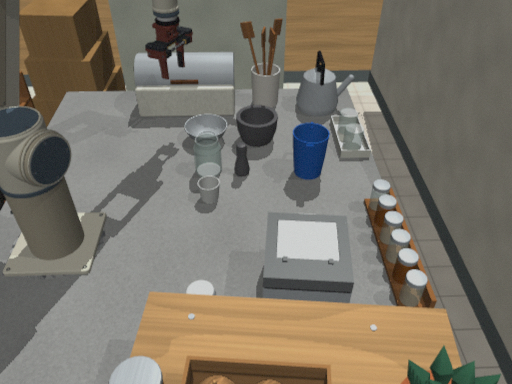

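View pics/top0.png

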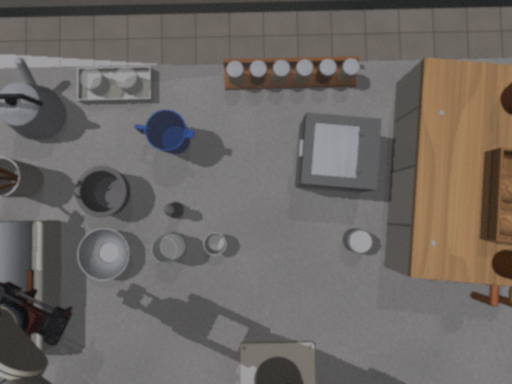

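The side view shows the container's lid at about (308,250), with the ledge's wooden top below it. In the top view the lid is at about (340,151), the button at (301,148), the ledge edge near column 420 and the tin at (360,241). Next I'll zoom in and measure.

```bash
cat > h.py <<'E'
import numpy as np, cv2
from station import env, set_gripper, viewer, workorder
def ray(cam,uv):
    p=viewer.camera_params(cam);T=p['pose']
    d=np.array([(uv[0]-p['cx'])/p['fx'],-(uv[1]-p['cy'])/p['fy'],-1.])
    return T[:3,3],T[:3,:3]@d
def onz(cam,uv,z):
    o,d=ray(cam,uv);return o+d*(z-o[2])/d[2]
def pix(cam,P):
    p=viewer.camera_params(cam);T=p['pose'];c=T[:3,:3].T@(np.array(P)-T[:3,3])
    return np.array([p['cx']+p['fx']*c[0]/-c[2],p['cy']-p['fy']*c[1]/-c[2]])
E
python3 - <<'E'
import cv2
a=cv2.imread('pics/top0.png');cv2.imwrite('pics/t0z.png',cv2.resize(a[90:290,280:440],None,fx=3,fy=3,interpolation=cv2.INTER_CUBIC)[:600])
a=cv2.imread('pics/side0.png');cv2.imwrite('pics/s0z.png',cv2.resize(a[170:340,140:400],None,fx=3,fy=3,interpolation=cv2.INTER_CUBIC))
E
```

```text
(no output)
```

View pics/t0z.png

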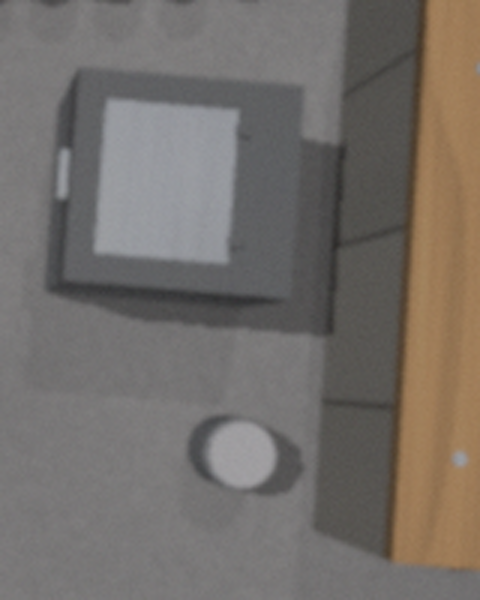

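View pics/s0z.png

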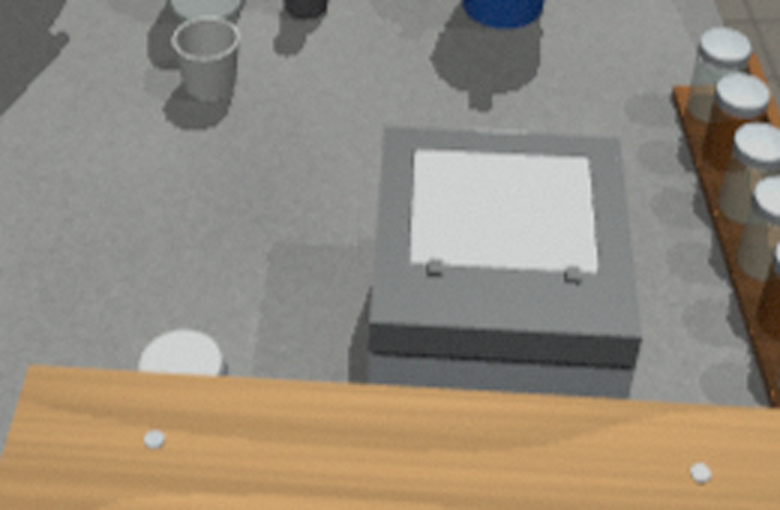

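Run:
```python
from h import *
np.set_printoptions(precision=1,suppress=True)
im=cv2.imread('pics/top0.png')
L=[onz('top',(280+u/3,90+v/3),160) for u,v in[(80,68),(303,85),(290,300),(65,282)]]
print('lid',np.array(L))
C=np.mean(L,0);print('centre',C)
for a,b in[(0,1),(3,2),(0,3),(1,2)]:
    d=L[b]-L[a];print(np.hypot(*d[:2]),np.degrees(np.arctan2(d[1],d[0])))
# hatch
g=cv2.cvtColor(im,cv2.COLOR_BGR2HSV)
m=((g[...,2]>135)&(g[...,1]<50)).astype(np.uint8);m[:,:306]=0;m[:,365:]=0;m[:110]=0;m[190:]=0
c=max(cv2.findContours(m,0,1)[0],key=cv2.contourArea);b=cv2.boxPoints(cv2.minAreaRect(c))
H=np.array([onz('top',q,160) for q in b]);print('hatch',H,H.mean(0))
for i in range(4):
    d=H[(i+1)%4]-H[i];print(np.hypot(*d[:2]),np.degrees(np.arctan2(d[1],d[0])))
# button
m=((g[...,2]>135)&(g[...,1]<50)).astype(np.uint8);m[:,306:]=0;m[:,:296]=0;m[:130]=0;m[165:]=0
c=max(cv2.findContours(m,0,1)[0],key=cv2.contourArea);print('btn',cv2.boundingRect(c),onz('top',cv2.minAreaRect(c)[0],150))
# ledge wood edge
w=((g[...,1]>80)&(g[...,0]<25)&(g[...,2]>100))
pts=[]
for r in range(80,275,5):
    cs=np.where(w[r,405:440])[0]
    if len(cs):pts.append(onz('top',(405+cs[0]-.5,r),205))
pts=np.array(pts);
vx=cv2.fitLine(pts[:,:2].astype(np.float32),cv2.DIST_HUBER,0,.01,.01).ravel();print('wood edge',vx,np.degrees(np.arctan2(vx[1],vx[0])), pts[0],pts[-1])
for u,v in[(345,95),(329,330),(315,530)]: print('base',onz('top',(280+u/3,90+v/3),0))
print('top end',onz('top',(280+392/3,90+555/3),205))
for u,v in[(28,367),(776,407)]: print('side wood back edge',onz('side',(140+u/3,170+v/3),205))
print('tin',onz('top',(280+242/3,90+455/3),85))
for n,uv,z in[('jug',(167,130),150),('measure',(215,243),60),('pestle',(174,210),112),('mortar',(103,190),95),('jar',(170,247),125)]: print(n,onz('top',uv,z))
for u,v in[(235,68),(350,68)]: print('rack',onz('top',(u,v),80))
```

```text
lid [[ 750.   -85.1  160. ]
 [ 730.6 -281.4  160. ]
 [ 540.9 -262.6  160. ]
 [ 560.7  -66.6  160. ]]
centre [ 645.5 -173.9  160. ]
197.24722490253873 -95.62826806935296
196.9802616480131 -95.76670657102984
190.19570947605956 174.40405398001022
190.6716913032879 174.32357953550877
hatch [[ 587.5  -91.6  160. ]
 [ 722.4 -107.1  160. ]
 [ 709.9 -223.1  160. ]
 [ 575.2 -206.7  160. ]] [ 648.7 -157.1  160. ]
135.782397427749 -6.551183865280398
116.67053466441476 -96.16491307267219
135.67179086092264 173.08162964193477
115.80191819046165 83.89408954417306
btn (299, 140, 4, 15) [660.  -67.9 150. ]
wood edge [   1.    -0.1  570.5 -349.2] -6.200005 [ 817.2 -376.5  205. ] [ 338.3 -324.9  205. ]
base [ 755.5 -375.4    0. ]
base [ 517.8 -349.5    0. ]
base [ 319.8 -327.5    0. ]
top end [ 326.  -324.8  205. ]
side wood back edge [ 322.9 -327.1  205. ]
side wood back edge [ 794.  -374.8  205. ]
tin [ 401.6 -235.5   85. ]
jug [713.3 287.8 150. ]
measure [404.3 172.1  60. ]
pestle [499.9 278.2 112. ]
mortar [559.7 478.6  95. ]
jar [400.7 287.4 125. ]
rack [903.6 105.3  80. ]
rack [ 896.5 -224.4   80. ]
```

```bash
cat >> h.py <<'E'
from scipy.spatial.transform import Rotation as R
A=np.radians(-96.2); F=np.array([np.cos(A),np.sin(A),0]); S=np.array([-np.sin(A),np.cos(A),0]); U=np.array([0,0,1.])
# S = container +y
def tool(lead,th,sgn=1):
    "TCP pose such that the foremost fingertip edge is at lead, tool pitched th deg below level"
    t=np.radians(th); z=F*np.cos(t)-U*np.sin(t); x=sgn*(F*np.sin(t)+U*np.cos(t)); y=np.cross(z,x)
    return np.array(lead)-z*env.tips_ahead-10*sgn*x, R.from_matrix(np.c_[x,y,z]).as_quat()
E
python3 - <<'E'
from h import *
np.set_printoptions(precision=2,suppress=True)
C=np.array([645.5,-173.9,0])
for th in(30,45,60):
  for s in(1,-1):
    for d,z in((-220,250),(-110,75),(-110,143),(-5,75),(-5,143)):
        p,q=tool(C+F*d+U*z,th,s); print(th,s,d,z,p,env.ik(p,q))
E
```

```text
30 1 -220 250 [677.28 118.66 281.34] [ 0.41  0.77  1.35 -0.86  1.68 -2.41]
30 1 -110 75 [665.4    9.3  106.34] [ 0.28  0.95  1.48 -0.95  1.4  -2.23]
30 1 -110 143 [665.4    9.3  174.34] [ 0.28  0.85  1.49 -0.94  1.45 -2.3 ]
30 1 -5 75 [654.06 -95.08 106.34] [ 0.13  0.92  1.56 -1.06  1.3  -2.23]
30 1 -5 143 [654.06 -95.08 174.34] [ 0.13  0.82  1.58 -1.04  1.34 -2.31]
30 -1 -220 250 [677.28 118.66 281.34] [ 0.41  0.77  1.35 -0.86  1.68  0.73]
30 -1 -110 75 [665.4    9.3  106.34] [ 0.28  0.95  1.48 -0.95  1.4   0.91]
30 -1 -110 143 [665.4    9.3  174.34] [ 0.28  0.85  1.49 -0.94  1.45  0.84]
30 -1 -5 75 [654.06 -95.08 106.34] [ 0.13  0.92  1.56 -1.06  1.3   0.91]
30 -1 -5 143 [654.06 -95.08 174.34] [ 0.13  0.82  1.58 -1.04  1.34  0.83]
45 1 -220 250 [676.13 108.08 299.5 ] [ 0.35  0.67  1.38 -0.69  1.53 -2.49]
45 1 -110 75 [664.25  -1.28 124.5 ] [ 0.21  0.84  1.53 -0.8   1.21 -2.35]
45 1 -110 143 [664.25  -1.28 192.5 ] [ 0.21  0.74  1.53 -0.78  1.28 -2.43]
45 1 -5 75 [ 652.91 -105.66  124.5 ] [ 0.07  0.81  1.6  -0.89  1.11 -2.39]
45 1 -5 143 [ 652.91 -105.66  192.5 ] [ 0.07  0.71  1.6  -
[... 320 characters left out ...]

45 -1 -5 143 [ 652.91 -105.66  192.5 ] [ 0.07  0.71  1.6  -0.86  1.17  0.66]
60 1 -220 250 [674.52  93.19 314.28] None
60 1 -110 75 [662.64 -16.17 139.28] [ 0.13  0.74  1.58 -0.6   1.04 -2.54]
60 1 -110 143 [662.64 -16.17 207.28] None
60 1 -5 75 [ 651.3  -120.55  139.28] None
60 1 -5 143 [ 651.3  -120.55  207.28] None
60 -1 -220 250 [674.52  93.19 314.28] [ 0.28  0.58  1.42 -0.49  1.38  0.54]
60 -1 -110 75 [662.64 -16.17 139.28] [ 0.13  0.74  1.58 -0.6   1.04  0.6 ]
60 -1 -110 143 [662.64 -16.17 207.28] [ 0.13  0.65  1.57 -0.57  1.13  0.54]
60 -1 -5 75 [ 651.3  -120.55  139.28] [-0.03  0.72  1.63 -0.66  0.95  0.51]
60 -1 -5 143 [ 651.3  -120.55  207.28] [-0.03  0.63  1.61 -0.62  1.04  0.44]
```

Run:
```python
from h import *
np.set_printoptions(precision=1,suppress=True)
C=np.array([645.5,-173.9,0])
go=lambda d,z:tool(C+F*d+U*z,40,-1)
env.reach(*go(-220,260))
p,q=go(-150,75); env.move_l(p,rate=200)
f0=env.read_state()['force'];print(f0)
p,q=go(-45,75); r=env.move_l(p,rate=60,f_stop=12)   # ~55 mm push
s=env.read_state();print(r,s['time_s'],s['tool_pos'],p,s['force'])
for n in("side","top"): cv2.imwrite(f"pics/{n}1.png",viewer.camera(n))
cv2.imwrite('pics/t1z.png',cv2.resize(cv2.imread('pics/top1.png')[90:290,260:440],None,fx=3,fy=3,interpolation=cv2.INTER_CUBIC))
```

```text
[ 0.2  0.5 -0.7]
False 5.3833 [657.7 -61.7 118.8] [657.7 -61.8 118.8] [ 0.2  1.2 -0.7]
```

View pics/t1z.png

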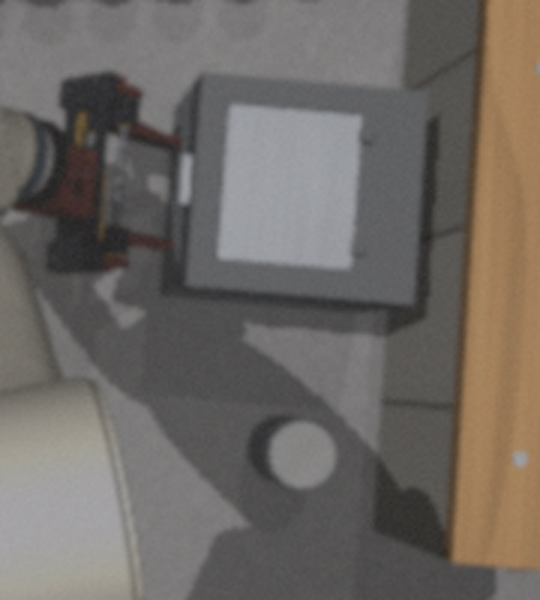

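View pics/side1.png

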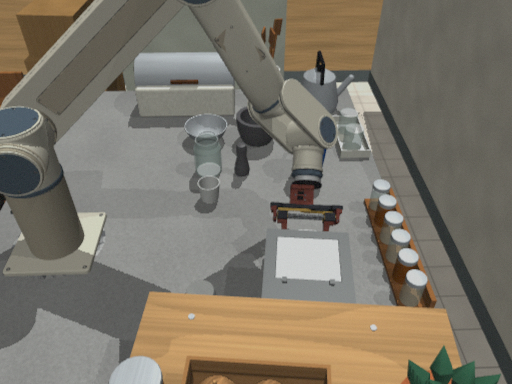

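In the zoomed view both fingers sit squarely on the front, one each side of the button, and the container has slid with its hatch shut. A strip of ledge base is still visible behind it, so I'll keep pushing until I feel the ledge.

Run:
```python
from h import *
np.set_printoptions(precision=1,suppress=True)
C=np.array([645.5,-173.9,0])
go=lambda d,z:tool(C+F*d+U*z,40,-1)
p,q=go(25,75); r=env.move_l(p,rate=35,f_stop=15)
s=env.read_state();lead=(s['tool_pos']-go(0,75)[0])@F
print(r,s['time_s'],s['tool_pos'],lead,s['force'])
for n in("side","top"): cv2.imwrite(f"pics/{n}2.png",viewer.camera(n))
cv2.imwrite('pics/t2z.png',cv2.resize(cv2.imread('pics/top2.png')[90:290,260:440],None,fx=3,fy=3,interpolation=cv2.INTER_CUBIC))
cv2.imwrite('pics/s2z.png',cv2.resize(cv2.imread('pics/side2.png')[190:350,200:400],None,fx=3,fy=3,interpolation=cv2.INTER_CUBIC))
```

```text
True 6.5167 [654.6 -91.9 118.5] -14.81562035505222 [1.  5.6 1.4]
```

View pics/t2z.png

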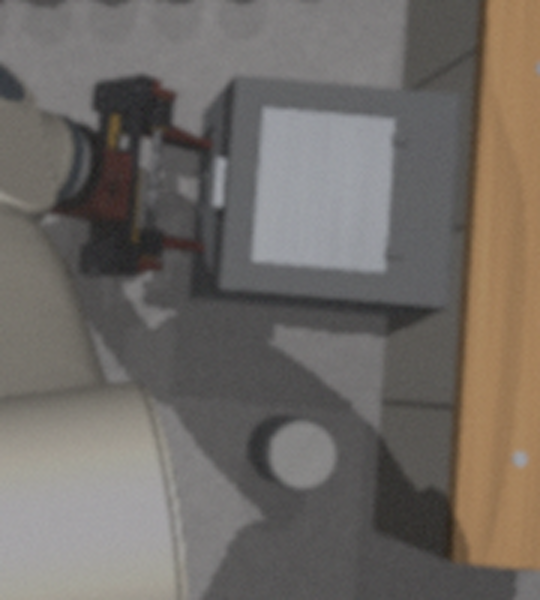

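View pics/s2z.png

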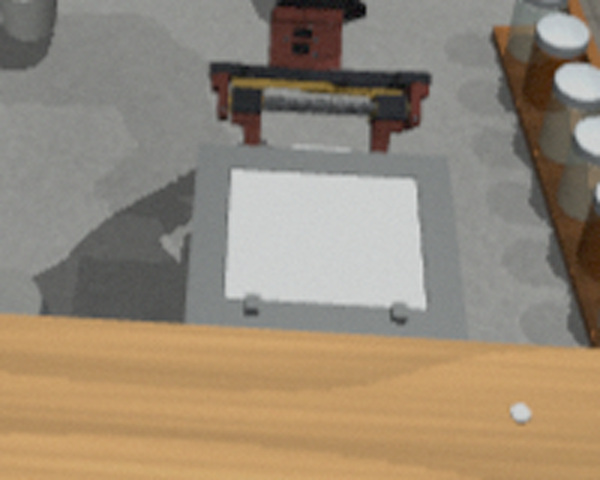

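Run:
```python
from h import *
np.set_printoptions(precision=1,suppress=True)
L=np.array([onz('top',(260+u/3,90+v/3),160) for u,v in[(236,76),(461,97),(445,308),(217,290)]])
print(L,L.mean(0))
b0=np.array([570.5,-349.2,0]);b1=np.array([517.8,-349.5,0])
for P in L: print('to wood edge',(P-b0)@F,'to base line',(P-b1)@F)
g=cv2.cvtColor(cv2.imread('pics/top2.png'),cv2.COLOR_BGR2HSV)
m=((g[...,2]>125)&(g[...,1]<50)).astype(np.uint8);m[:,:338]=0;m[:,398:]=0;m[:115]=0;m[185:]=0
c=max(cv2.findContours(m,0,1)[0],key=cv2.contourArea);b=cv2.boxPoints(cv2.minAreaRect(c))
H=np.array([onz('top',q,160) for q in b]);print(H,H.mean(0))
for i in range(4):
    d=H[(i+1)%4]-H[i];print(np.hypot(*d[:2]),np.degrees(np.arctan2(d[1],d[0])))
print('btn top',[onz('top',(260+u/3,90+v/3),152) for u,v in[(219,156),(214,207)]])
```

```text
[[ 741.  -169.7  160. ]
 [ 718.1 -367.3  160. ]
 [ 532.2 -345.1  160. ]
 [ 552.  -146.8  160. ]] [ 635.8 -257.2  160. ]
to wood edge -196.88074773072273 to base line -202.87055906562185
to wood edge 2.097124081702405 to base line -3.8926872531967156
to wood edge 0.097125387678856 to base line -5.892685947220263
to wood edge -199.2465680886007 to base line -205.2363794234998
[[ 576.5 -175.5  160. ]
 [ 714.5 -190.8  160. ]
 [ 702.7 -309.5  160. ]
 [ 564.9 -293.3  160. ]] [ 639.6 -242.3  160. ]
138.8405176551902 -6.322479284686861
119.24228377461837 -95.65799536972627
138.7373976006018 173.30185261425913
118.33398753990602 84.39848232086102
btn top [array([ 671.4, -154. ,  152. ]), array([ 626.1, -148.1,  152. ])]
```

Both back corners measure within a few mm of the ledge plane, at -4/-6 mm from the base line and +2/0 mm from the wood edge. The stop came at 87 mm of travel against 88 predicted. I'll do a firm confirming push, then retreat, close the fingers and press the button.

Run:
```python
from h import *
np.set_printoptions(precision=1,suppress=True)
C=np.array([645.5,-173.9,0])
go=lambda d,z:tool(C+F*d+U*z,40,-1)
def lead(z): return (env.read_state()['tool_pos']-go(0,z)[0])@F
r=env.move_l(go(0,75)[0],rate=12,f_stop=15);print('confirm',r,lead(75),env.read_state()['force'])
d1=lead(75)
env.move_l(go(d1-70,75)[0],rate=120); set_gripper(0)
env.move_l(go(d1-70,143)[0],rate=120)
env.move_l(go(d1-18,143)[0],rate=80); env.hold(0.2)
print('f0',env.read_state()['force'])
r=env.move_l(go(d1+4,143)[0],rate=12,f_stop=13);s=env.read_state()
print('press',r,lead(143),'expected button at',d1-10,s['force'],s['time_s'])
cv2.imwrite("pics/top3.png",viewer.camera("top"));cv2.imwrite("pics/side3.png",viewer.camera("side"))
```

```text
confirm True -14.764883441703368 [-0.9  5.3  2.3]
f0 [-1.3  0.3 -0.1]
press True -17.042667195657735 expected button at -24.76488344170337 [-0.8  9.9  5. ] 12.2333
```

View pics/top3.png

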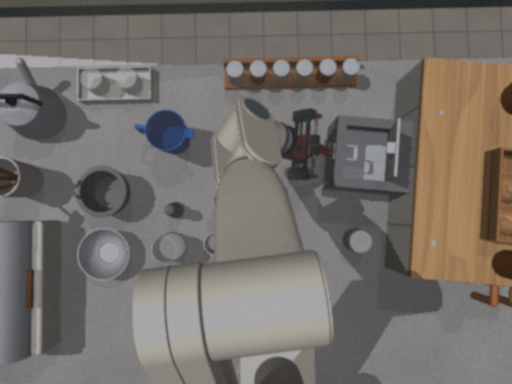

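View pics/side3.png

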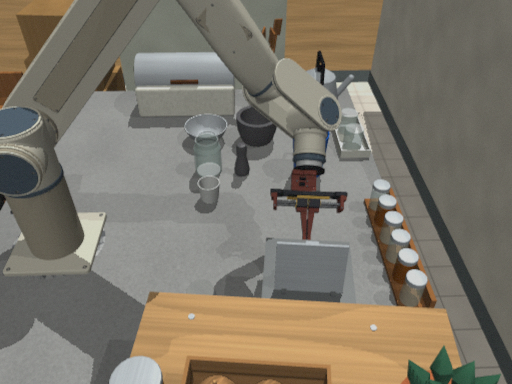

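The hatch stands upright at top-view (398,148), with the interior visible, and the button went in about 7.7 mm. Next I'll retreat and check that the container is still flush.

Run:
```python
from h import *
C=np.array([645.5,-173.9,0])
go=lambda d,z:tool(C+F*d+U*z,40,-1)
env.move_l(go(-60,143)[0],rate=60)
env.move_l(go(-130,200)[0],rate=150); env.hold(0.5)
print(env.read_state()['time_s'])
for n in("side","top"): cv2.imwrite(f"pics/{n}4.png",viewer.camera(n))
cv2.imwrite('pics/t4z.png',cv2.resize(cv2.imread('pics/top4.png')[90:290,260:440],None,fx=3,fy=3,interpolation=cv2.INTER_CUBIC))
```

```text
14.4583
```

View pics/t4z.png

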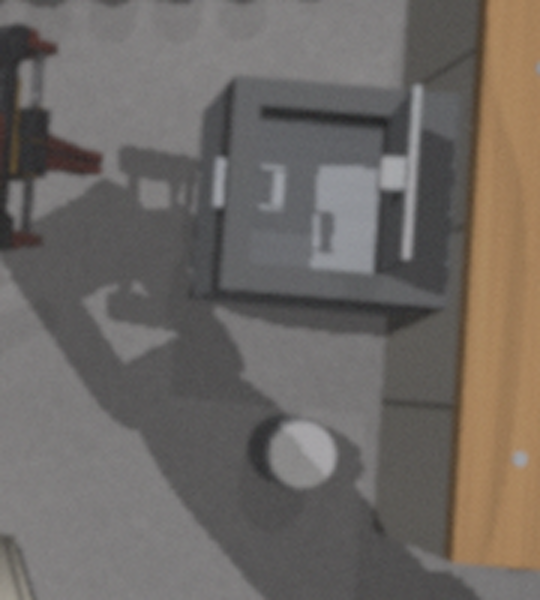

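View pics/side4.png

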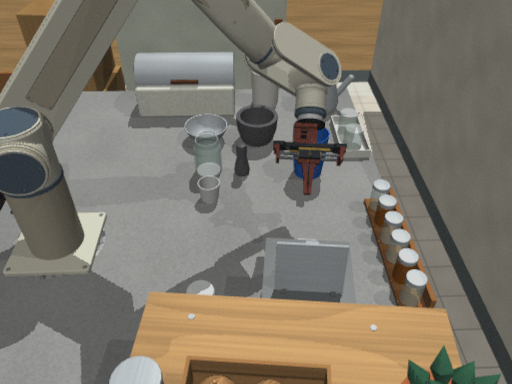

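The lid's corners are unmoved, at zoomed (236,76), (461,96), (445,308) and (217,290). The hatch is open, the button is out, the tool is clear and the tin hasn't moved. Handing in.

Run:
```python
from h import *
print(env.read_state()['force']); workorder.sign_off()
```

```text
[-0.24350988  0.94400309  0.09805893]
the job is handed in; nothing more can be done
```

The rice container is against the ledge with its hatch open. I handed the job in at about 14.5 s of the 40 s allowed; the sign-off gives no verdict.

- **Slide:** I pushed the container about 87 mm with two open fingers, one on each side of the button. It stopped against the ledge, and a second, firmer push did not move it.
- **Press:** With the fingers closed, I pressed the button straight in by about 7.7 mm. The stop was set at 13 N, and the hatch sprang up.
- **Last checks:** After I backed off, the lid's corners had not moved, the hatch stood open, the button was out and the tool was clear. The bystanders visible in the last pictures looked unmoved; I checked them by eye only.
- **Disagreement:** The two ways of locating the ledge's face differed by about 6 mm. The back edges read -4 and -6 mm from its base line, but +2 and 0 mm from the edge of its wooden top. Both are within the 10 mm limit, and the firm stop supports contact.

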